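# Prop the reagent case open and stow the dropper bottle

### The job

Open the lid of the metal storage case by its bar handle and push it back until its over-centre stay snaps over and holds it open by itself, without forcing it hard against the stop behind. Then stand the small brown dropper bottle upright inside the case, set down gently and let go, and leave the other things on the bench where they are.

Things in the scene. Friction and masses are not known exactly. Their poses are not given: they have to be found in the camera images.
- case: Fixed bare-metal storage case with dark corner posts, 140 (its x) x 150 (its y) x 78 mm high, open on top under its lid; walls 4 mm, wall tops 73 mm up; inside 132 x 142 mm, inner floor 7 mm above the bench. Origin: centre of its underside on the bench; x points away from the robot (turned by up to 0.2 rad), towards the hinge side; z up.
- lid_hinge (a point): Middle of the lid's hinge axis, 70 mm along the case's x from its centre and 78 mm above the bench. The axis runs along the case's y.
- handle (a point): Middle of the lid's bar handle: round dark bar 10 mm thick, 90 mm long, parallel to the hinge, on two end posts. In the closed lid its centre lies 122 mm from the hinge axis towards the robot and 38 mm above it (31 mm clear under the bar); it turns with the lid. The lid sheet, 3 mm thick and 150 mm wide, ends 143 mm from the hinge axis.
- lid_angle (a joint): Lid angle in rad: 0 closed, 1.57 upright, growing as the handle rises and swings away from the robot. A spring and its weight (0.25 kg, varies) shut it, with about 3 N at the handle, from any angle until the stay catches, at an angle between 1.60 and 1.95 that differs each time and is not measured. Resistance there rises by up to 8 N over 4 mm, drops as it snaps, then meets the stop. It stays so.
- lid: The lid. Origin: middle of the hinge axis, turning with it. A steel pin, 6 mm thick, sticks 17 mm out of its right edge (case -y side), 85 mm from the axis. In the stay, a flat steel arm beside the lid, the pin passes a spring roller (10 N at the handle), then meets a firm rubber stop. The pin must never bear over 60 N, about 30 N at the handle.
- dropper_bottle: Small brown bottle with a black cap, 28 mm across, 67 mm high (body to 55 mm, cap 18 mm across), 30 g, standing on the bench on the left. Origin: centre of its underside, z up. A much bigger bottle of the same look (60 x 129 mm) stands behind it and is not wanted.
- big_bottle: Big brown bottle, 60 mm across, 129 mm high, a bystander. Origin: centre of its underside.
- flask: Conical glass flask, 63 mm across, 102 mm high, a bystander behind the case. Origin: centre of its underside.
- funnel: White funnel standing on its wide mouth, 69 mm across, 87 mm high, a bystander behind the case. Origin: centre of its underside.
- timer: Flat digital timer, 64 x 64 x 19 mm, a bystander on the left. Origin: centre of its underside.
- petri_dish: Petri dish, 59 mm across, 13 mm high, a bystander on the left. Origin: centre of its underside.

How it is judged:
By the outcome, as a careful person would: the job done as asked, in the order asked, and still so for the second after the job is handed in, with the robot touching nothing.
It also fails if it takes over 72 s, if anything falls off the work surface, if the arm or the gripper's body presses on something with over 40 N, if the wrist force passes 120 N, or if a joint passes its speed limit or range.

### The arm

A 6-joint arm with a two-finger parallel gripper is mounted at the origin on the work surface; the furniture and walls round the work are solid. World frame = base frame: x ahead of the robot, y to its left, z up, the work surface at z = 0. Lengths are in m, angles in rad, forces in N, time in s.
With the tool pointing down it reaches from about 0.325 to 0.9 m from the base axis. Payload 6.1 kg.
Tool frame: the origin (TCP) lies at the very end of the fingers, on their centre line; the grasp point (between the pads) lies 19 mm behind it; z points along the fingers, y is the line along which they close (so a half turn about z gives the same grasp; the last joint's range is limited). The gripper opens to 87 mm and grips with 3 to 60 N. Pads are 19 mm wide; open, the fingers measure 117 mm over their backs; the gripper's body (75 mm by 190 mm) begins 51 mm behind the grasp point.
Start: joints at [-0.126, 0.22, 1.526, -0, 1.395, -0.126], TCP at [0.625, -0, 0.223] pointing down, gripper open.
Joint ranges: [-2.98, 2.98], [-0.91, 2.08], [0.09, 2.57], [-1.24, 4.39], [0.2, 2.65], [-2.68, 2.68]. Speed limits (rad/s): [2.57, 2.57, 3.01, 3.14, 3.14, 3.14].

### API

Orientations are given as a unit quaternion [x, y, z, w].
In Python, from plant import r, vision gives the robot as it stands. The module is installed in compiled form; this text tells all that it offers.
- The arm moves only by the tool drive_tool, never from a script. Its argument "rows" is one flat list of numbers, 5 for each row, row after row: the shift along the tool's x, y, z in a scale on which 1.0 is 500 mm, then the turn about the tool's z in shares of 2 rad (1.0 is 2 rad), then the finger opening in mm, from 0 to 87. A call has exactly 5 rows; each row is the pose to reach, as a shift and turn from the pose commanded when the call began, along the tool's axes at that moment; what a row does not reach only later rows make up. A row lasts 1/8 s, in which the tool goes at most 62.5 mm and 10.7 degrees, less where a joint would pass 70% of its speed; a pose out of reach is approached as far as the arm can. Shift and turn numbers lie between -1 and 1, and a call with a number outside is refused. A call with a gripper value outside its range is refused whole. The fingers move at their own pace and stop on an object; "newtons" is the grip in N (left out, the last holds). Time passes only in rows, so rows that repeat a pose let the fingers close, or fill a call up. It gives the time, the measured TCP pose, the force, the opening and the grip force at its end, in the units of the state.
- r.state(): the state, without advancing time (a new reading comes with each control period).
- vision.grab_frame(name): name is "scene" or "side" or "wrist"; returns the picture (480x640x3 uint8, blue, green, red); there is no depth.
- vision.camera_info(name): a dict with "fx", "fy", "cx", "cy" (pixels), "xyz" and "rotation" of the camera in the world; the wrist camera has in their place "hand_eye" (4x4, takes a point from camera to tool coordinates, whose origin is the TCP and whose axes are the flange's). Camera axes: x right, y up, looking along -z (the intrinsics and any distortion apply to the point x, -y, -z); pixel columns grow to the right and rows downward; lengths in m; the calibration is good to about 2 mm. A picture is of the moment at which its call begins: read the wrist's pose just before it. camera_info takes no time and is no camera call.
- r.sign_off(): hands the job in; it is judged then, once.
The state is a dict: "t": time; "joint_positions": joint angles; "dq": joint speeds; "joint_efforts": joint torques, N m; "tool_pos": TCP position; "tool_rot": TCP orientation; "ft_force": force on the tool from outside, world axes, zero at the start; "wrist_torque": the same for the moment, N m; "opening": finger opening in m; "grasp_force": force on a finger pad.
Only numpy, scipy, OpenCV 4.12 (cv2) and the standard library are available. Lean on these libraries where they do the work, as an engineer would, in place of code of your own. Each camera call takes 0.05 s, during which the arm holds its last target. There are 200 camera calls.

## Working session

There is one attempt and no reset: what is moved stays moved. The work goes in short steps, Python scripts to look and compute and a tool call to move; the robot and the scene stay as the last step left them, time stands still between calls to the robot, and variables do not carry over. Pictures are saved under pics/ and viewed, at most 10 in all, crops included, and the job is handed in when it is done.

Besides the shell and the picture viewer there is one more tool, called after "Call:" by a JSON object that holds its "api" and its "payload", one argument or row to a line. drive_tool: Moves the arm, as the interface text tells. Its arguments: {"type":"object","properties":{"rows":{"type":"array","items":{"type":"number"}},"newtons":{"type":"number"}},"required":["rows"]}

```bash
mkdir -p pics
python3 - <<'E'
from plant import r, vision
import cv2, numpy as np
s=r.state(); print({k:np.round(v,3) for k,v in s.items()})
a=[]
for n in("scene","side"):
    print(n,vision.camera_info(n)); f=vision.grab_frame(n); cv2.imwrite(f"pics/{n}0.png",f)
print(vision.camera_info("wrist"))
E
```

```text
{'t': np.float64(0.0), 'joint_positions': array([-0.126,  0.221,  1.528, -0.   ,  1.395, -0.126]), 'dq': array([ 0.   ,  0.002,  0.001,  0.001, -0.002,  0.001]), 'joint_efforts': array([ -0.   , -49.461, -38.738,   0.07 ,   0.057,  -0.   ]), 'tool_pos': array([0.624, 0.   , 0.221]), 'tool_rot': array([ 0.707,  0.707, -0.001, -0.001]), 'ft_force': array([-0.063, -0.791,  0.455]), 'wrist_torque': array([-0.012, -0.043,  0.039]), 'grasp_force': np.float64(0.0), 'opening': np.float64(0.087)}
scene {'fx': 450.40770141157, 'fy': 450.40770141157, 'cx': 325.49897956769354, 'cy': 239.7389695516407, 'xyz': array([ 0.04864268, -0.43401694,  0.56507724]), 'rotation': array([ 0.43908377, -0.18560656, -0.33649868,  0.81211101])}
side {'fx': 616.7532665059977, 'fy': 616.7532665059977, 'cx': 306.3488519774807, 'cy': 237.35836928438553, 'xyz': array([-0.14160955, -0.83069721,  0.72772924]), 'rotation': array([ 0.48425998, -0.16198716, -0.27503951,  0.81461997])}
{'fx': 368.50236156795705, 'fy': 368.50236156795705, 'cx': 318.63509860041097, 'cy': 235.65394809128347, 'hand_eye': array([[ 1.25225280e-03,  9.59051899e-01,  2.83227623e-01,
         7.61672946e-02],
       [ 9.99998988e-01, -1.00973409e-03, -1.00224737e-03,
        -6.95640638e-04],
       [-6.75222656e-04,  2.83228591e-01, -9.59052193e-01,
        -1.62020533e-01],
       [ 0.00000000e+00,  0.00000000e+00,  0.00000000e+00,
         1.00000000e+00]])}
```

View pics/scene0.png

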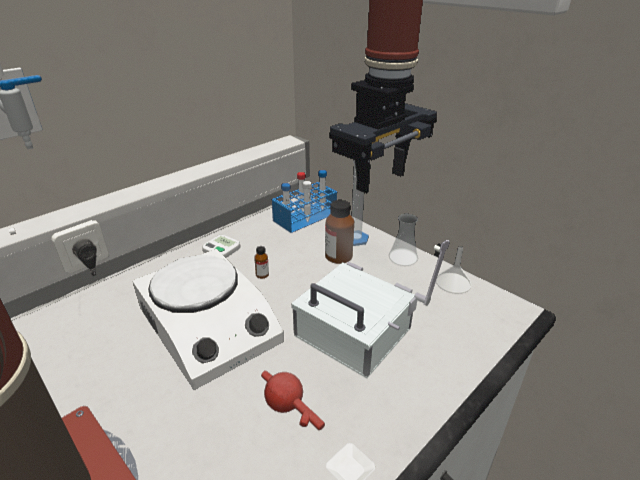

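View pics/side0.png

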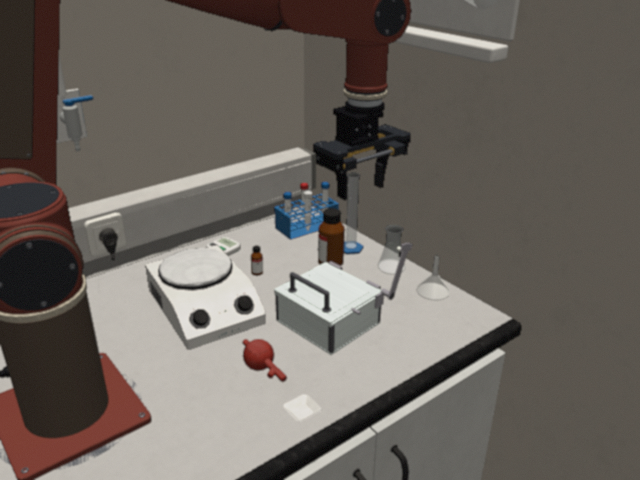

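```bash
cat > h.py <<'E'
import numpy as np, cv2
from scipy.spatial.transform import Rotation as R
from plant import r, vision
def cam(n, s=None):
    i=vision.camera_info(n)
    if n=="wrist":
        T=np.eye(4); T[:3,:3]=R.from_quat(s["tool_rot"]).as_matrix(); T[:3,3]=s["tool_pos"]; T=T@i["hand_eye"]
        return i,T[:3,3],T[:3,:3]
    return i,np.array(i["xyz"]),R.from_quat(i["rotation"]).as_matrix()
def ray(c,u,v):
    i,p,M=c; d=M@np.array([(u-i["cx"])/i["fx"],-(v-i["cy"])/i["fy"],-1]); return p,d/np.linalg.norm(d)
def onz(c,u,v,z):
    p,d=ray(c,u,v); return p+d*(z-p[2])/d[2]
def tri(*rays):
    A=sum(np.eye(3)-np.outer(d,d) for p,d in rays); b=sum((np.eye(3)-np.outer(d,d))@p for p,d in rays)
    return np.linalg.solve(A,b)
def proj(c,X):
    i,p,M=c; q=M.T@(np.asarray(X)-p); return np.array([i["cx"]-i["fx"]*q[0]/q[2], i["cy"]+i["fy"]*q[1]/q[2]])
def grab(n):
    s=r.state(); f=vision.grab_frame(n); return f,cam(n,s)
E
python3 - <<'E'
from h import *
S,D=cam("scene"),cam("side")
f=cv2.imread("pics/scene0.png"); g=cv2.imread("pics/side0.png")
pts={"hL":((313,288),(294,278)),"hR":((361,315),(328,296)),"bot cap top":((261,248),(257,248)),"bot base":((262,277),(257,274)),
 "big base":((340,260),(331,266)),"pin":((396,328),(366,312)),"stay top":((446,242),(404,246)),"corner front":((369,366),(331,345))}
for k,(a,b) in pts.items():
    print(k,np.round(tri(ray(S,*a),ray(D,*b)),3),np.round(onz(S,*a,.116 if k[0]=='h' else 0),3),np.round(onz(D,*b,.116 if k[0]=='h' else 0),3))
w,c=grab("wrist"); cv2.imwrite("pics/w0.png",w)
a=cv2.resize(f[230:380,230:480],None,fx=3,fy=3,interpolation=2); cv2.imwrite("pics/c0.png",a)
E
```

```text
hL [ 0.454 -0.005  0.083] [ 0.428 -0.034  0.116] [ 0.423 -0.047  0.116]
hR [ 0.444 -0.121  0.106] [ 0.434 -0.128  0.116] [ 0.436 -0.131  0.116]
bot cap top [0.502 0.202 0.042] [0.541 0.253 0.   ] [0.539 0.263 0.   ]
bot base [ 0.484  0.18  -0.011] [0.476 0.168 0.   ] [0.475 0.165 0.   ]
big base [ 0.64   0.105 -0.01 ] [0.633 0.097 0.   ] [0.627 0.091 0.   ]
pin [ 0.518 -0.139  0.046] [ 0.553 -0.114  0.   ] [ 0.57 -0.09  0.  ]
stay top [ 0.593 -0.158  0.18 ] [ 0.856 -0.025  0.   ] [0.825 0.056 0.   ]
corner front [ 0.435 -0.147  0.02 ] [ 0.453 -0.136  0.   ] [ 0.447 -0.129  0.   ]
```

View pics/w0.png

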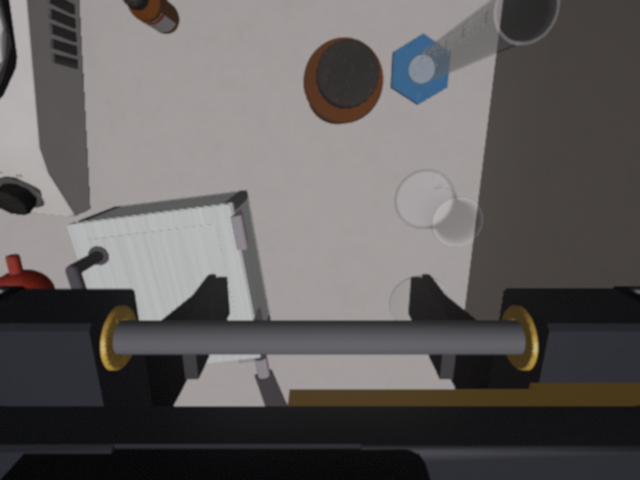

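View pics/c0.png

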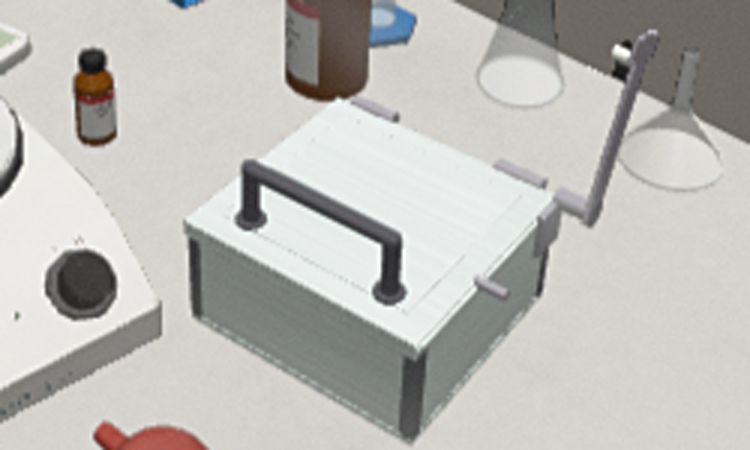

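Run:
```python
from h import *
S=cam("scene"); D=cam("side")
sc=lambda u,v:(230+u/3,230+v/3)
def p(n,u,v,z): q=onz(S,*sc(u,v),z); print(n,np.round(q,4)); return q
a=p("hL",251,168,.116);b=p("hR",393,239,.116); d=b-a; print("hand mid",(a+b)/2,np.linalg.norm(d),"yaw",np.arctan2(d[0],-d[1]))
fr=p("lid FR",417,350,.079);fl=p("lid FL",185,225,.079);rr=p("lid RR",553,198,.079);rl=p("lid RL",345,98,.079)
print("dims",[np.linalg.norm(x-y) for x,y in((fr,fl),(rr,rl),(fr,rr),(fl,rl))])
for x,y in((fr,fl),(rr,rl)): print("yaw",np.arctan2((x-y)[0],-(x-y)[1]))
for x,y in((fr,rr),(fl,rl)): print("yaw",np.arctan2((y-x)[1],(y-x)[0]))
b1=p("base FR",412,438,0);b2=p("base FL",197,318,0);b3=p("base RR",540,295,0)
print("case centre from lid", (fr+fl)/2, (fr+fl+rr+rl)/4, "from base diag",(b2+b3)/2,np.arctan2((b1-b2)[0],-(b1-b2)[1]),np.arctan2((b3-b1)[1],(b3-b1)[0]))
p("bottle base",96,143,0); p("cap top",92,50,.067); p("big base front",325,97,0)
# wrist
w=cv2.imread("pics/w0.png"); s=r.state(); W=cam("wrist",s)
for n,u,v,z in(("lid RL",247,196,.079),("lid FL",70,226,.079),("bottle bottom~",172,27,.0),("handle L top",80,262,.116),("hinge blk",240,232,.078),("big top",348,73,.129)): print(n,np.round(onz(W,u,v,z),4))
```

```text
hL [ 0.4318 -0.0309  0.116 ]
hR [ 0.443 -0.12   0.116]
hand mid [ 0.43744105 -0.07546535  0.116     ] 0.08977576344544501 yaw 0.12520449487417185
lid FR [ 0.4237 -0.1546  0.079 ]
lid FL [ 0.4044 -0.0077  0.079 ]
lid RR [ 0.5639 -0.1346  0.079 ]
lid RL [0.5513 0.0106 0.079 ]
dims [np.float64(0.14815817446062376), np.float64(0.1457171111267901), np.float64(0.14168021657995852), np.float64(0.1480200297429797)]
yaw 0.13050271858607204
yaw 0.08693862908137288
yaw 0.14196043640611228
yaw 0.12404396542884426
base FR [ 0.4353 -0.1474  0.    ]
base FL [ 0.4137 -0.0035  0.    ]
base RR [ 0.5695 -0.1322  0.    ]
case centre from lid [ 0.41404358 -0.08114698  0.079     ] [ 0.48582801 -0.07155712  0.079     ] from base diag [ 0.49156833 -0.06785767  0.        ] 0.14933245554434768 0.11300468838717835
bottle base [0.4749 0.1665 0.    ]
cap top [0.4847 0.1755 0.067 ]
big base front [0.6237 0.0937 0.    ]
lid RL [0.564  0.0208 0.079 ]
lid FL [ 0.4111 -0.0054  0.079 ]
bottle bottom~ [0.4872 0.1652 0.    ]
handle L top [ 0.4392 -0.0243  0.116 ]
hinge blk [ 0.5561 -0.0108  0.078 ]
big top [0.6425 0.1092 0.129 ]
```

The manual's scale: shifts go in shares of 500 mm and turns go in shares of 2 rad. Converting my numbers, -186 mm / 500 = -0.372, -130 mm / 500 = -0.26, -0.126 rad / 2 = -0.063.

Call:
{"api": "drive_tool", "payload": {
  "rows": [-0.03,-0.08,0.02,-0.03,70,-0.06,-0.16,0.04,-0.063,60,-0.1,-0.26,0.07,-0.063,60,-0.15,-0.372,0.1,-0.063,60,-0.15,-0.372,0.1,-0.063,60],
  "newtons": 20
}}

```text
t: 0.78
tool_pos: [0.4336, -0.0749, 0.1692]
tool_rot: [0.662, 0.749, -0.002, -0.003]
ft_force: [1.6, -0.4, 0.5]
opening: 0.0605
grasp_force: 0.0
```

Run:
```python
from h import *
w,c=grab("wrist"); s=r.state(); print(s["tool_pos"],s["tool_rot"],s["ft_force"],s["opening"])
for k in((.435,-.031,.116),(.4445,-.12,.116)): print(proj(c,k))
cv2.imwrite("pics/w1.png",w)
```

```text
[ 0.43678541 -0.07514003  0.17127456] [ 6.61986425e-01  7.49515150e-01 -3.57732606e-04 -9.40511710e-04] [ 0.51455408 -0.42179379  1.12072974] 0.0601360454235146
[331.99693934 185.61401085]
[328.07538436 322.19752084]
```

View pics/w1.png

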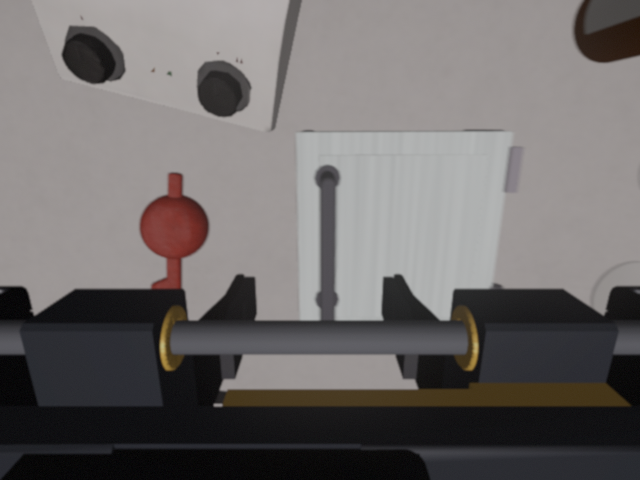

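Call:
{"api": "drive_tool", "payload": {
  "rows": [0,0,0.05,0,50,0,0,0.1,0,45,0,0,0.142,0,40,0,0,0.142,0,20,0,0,0.142,0,4],
  "newtons": 25
}}

```text
t: 1.45
tool_pos: [0.4404, -0.0751, 0.1027]
tool_rot: [0.661, 0.75, 0.0, 0.001]
ft_force: [0.1, 0.2, 0.2]
opening: 0.0275
grasp_force: 0.0
```

Call:
{"api": "drive_tool", "payload": {
  "rows": [0,0,0,0,4,0,0,0,0,4,0,0,0,0,4,0,0,0,0,4,0,0,0,0,4]
}}

```text
t: 2.08
tool_pos: [0.4379, -0.0755, 0.1022]
tool_rot: [0.661, 0.75, -0.001, -0.001]
ft_force: [-6.7, -1.9, 6.4]
opening: 0.0087
grasp_force: 25.0
```

Run:
```python
import numpy as np
P=lambda t:np.array([122*(1-np.cos(t))+38*np.sin(t),-(122*np.sin(t)+38*(np.cos(t)-1))])
for g in([0,.03,.09,.17,.26,.35],[.35,.45,.56,.67,.78,.89],[.89,1.,1.1,1.2,1.3,1.4],[1.4,1.44,1.47,1.5,1.53,1.56],[1.56,1.58,1.6,1.62,1.64,1.66],[1.66,1.68,1.7,1.72,1.74,1.76],[1.76,1.78,1.8,1.82,1.84,1.86],[1.86,1.88,1.9,1.92,1.94,1.96],[1.96,1.98,2.0,2.02,2.04,2.06]):
    print(g[0],g[-1],[list(map(float,np.round(P(t)-P(g[0]),1))) for t in g[1:]])
```

```text
0 0.35 [[1.2, -3.6], [3.9, -10.8], [8.2, -20.1], [13.9, -30.1], [20.4, -39.5]]
0.35 0.89 [[8.2, -9.8], [18.4, -19.5], [29.5, -28.0], [41.6, -35.3], [54.3, -41.2]]
0.89 1.4 [[13.3, -4.5], [25.8, -7.2], [38.5, -8.8], [51.2, -9.0], [64.0, -8.0]]
1.4 1.56 [[5.1, 0.8], [8.8, 1.5], [12.6, 2.3], [16.3, 3.2], [20.0, 4.3]]
1.56 1.66 [[2.4, 0.8], [4.9, 1.6], [7.3, 2.4], [9.7, 3.3], [12.0, 4.3]]
1.66 1.76 [[2.4, 1.0], [4.7, 2.0], [7.0, 3.1], [9.3, 4.3], [11.5, 5.5]]
1.76 1.86 [[2.2, 1.2], [4.5, 2.5], [6.6, 3.8], [8.8, 5.2], [10.9, 6.6]]
1.86 1.96 [[2.1, 1.4], [4.2, 2.9], [6.2, 4.5], [8.3, 6.0], [10.2, 7.6]]
1.96 2.06 [[2.0, 1.6], [3.9, 3.3], [5.8, 5.1], [7.6, 6.8], [9.4, 8.6]]
```

In the tool's units: -39.5 mm / 500 = -0.079, -30 mm / 500 = -0.06.

Call:
{"api": "drive_tool", "payload": {
  "rows": [0,0.002,-0.007,0,4,0,0.008,-0.022,0,4,0,0.016,-0.04,0,4,0,0.028,-0.06,0,4,0,0.041,-0.079,0,4]
}}

```text
t: 2.7
tool_pos: [0.4561, -0.0731, 0.1406]
tool_rot: [0.661, 0.75, -0.003, -0.003]
ft_force: [-12.4, -4.1, 3.8]
opening: 0.0091
grasp_force: 25.0
```

In the tool's units: 53 mm / 500 = 0.106, -41.5 mm / 500 = -0.083.

Call:
{"api": "drive_tool", "payload": {
  "rows": [0,0.014,-0.019,0,4,0,0.034,-0.039,0,4,0,0.056,-0.056,0,4,0,0.081,-0.071,0,4,0,0.106,-0.083,0,4]
}}

```text
t: 3.32
tool_pos: [0.5114, -0.0662, 0.1845]
tool_rot: [0.661, 0.75, -0.001, -0.0]
ft_force: [-7.7, -1.2, 6.9]
opening: 0.0089
grasp_force: 25.0
```

In the tool's units: 64 mm / 500 = 0.128, 51 mm / 500 = 0.102.

Call:
{"api": "drive_tool", "payload": {
  "rows": [0,0.026,-0.009,0,4,0,0.052,-0.015,0,4,0,0.077,-0.018,0,4,0,0.102,-0.019,0,4,0,0.128,-0.017,0,4]
}}

```text
t: 3.95
tool_pos: [0.5761, -0.0581, 0.1916]
tool_rot: [0.661, 0.75, -0.0, 0.0]
ft_force: [-2.9, -3.4, 2.3]
opening: 0.0093
grasp_force: 25.0
```

In the tool's units: 20 mm / 500 = 0.04, 16 mm / 500 = 0.032.

Call:
{"api": "drive_tool", "payload": {
  "rows": [0,0.01,0.002,0,4,0,0.018,0.003,0,4,0,0.025,0.004,0,4,0,0.032,0.006,0,4,0,0.04,0.008,0,4]
}}

```text
t: 4.58
tool_pos: [0.5952, -0.0556, 0.1868]
tool_rot: [0.661, 0.75, -0.0, 0.0]
ft_force: [-2.7, -6.2, 4.1]
opening: 0.0086
grasp_force: 25.0
```

In the tool's units: 4.9 mm / 500 = 0.0098, 3.7 mm / 500 = 0.0074.

Call:
{"api": "drive_tool", "payload": {
  "rows": [0,0.0024,0.0008,0,4,0,0.0048,0.0016,0,4,0,0.0074,0.0024,0,4,0,0.0098,0.0032,0,4,0,0.0098,0.0032,0,4]
}}

```text
t: 5.2
tool_pos: [0.6, -0.055, 0.1852]
tool_rot: [0.661, 0.75, -0.0, 0.0]
ft_force: [-2.0, -5.3, 3.0]
opening: 0.0094
grasp_force: 25.0
```

In the tool's units: 5.5 mm / 500 = 0.011, 1.6 mm / 500 = 0.0032.

Call:
{"api": "drive_tool", "payload": {
  "rows": [0,0.0028,0.001,0,4,0,0.0056,0.002,0,4,0,0.0084,0.0032,0,4,0,0.011,0.0042,0,4,0,0.011,0.0042,0,4]
}}

```text
t: 5.82
tool_pos: [0.6055, -0.0543, 0.1831]
tool_rot: [0.661, 0.75, -0.0, 0.0]
ft_force: [-2.4, -5.0, 2.7]
opening: 0.0096
grasp_force: 25.0
```

In the tool's units: 4.7 mm / 500 = 0.0094, 2.4 mm / 500 = 0.0048.

Call:
{"api": "drive_tool", "payload": {
  "rows": [0,0.0024,0.001,0,4,0,0.0048,0.002,0,4,0,0.0072,0.0032,0,4,0,0.0094,0.0042,0,4,0,0.0094,0.0042,0,4]
}}

```text
t: 6.45
tool_pos: [0.6101, -0.0537, 0.1809]
tool_rot: [0.661, 0.75, -0.0, 0.0]
ft_force: [-1.8, -4.8, 1.2]
opening: 0.0091
grasp_force: 25.0
```

In the tool's units: 4.7 mm / 500 = 0.0094, 1.7 mm / 500 = 0.0034.

Call:
{"api": "drive_tool", "payload": {
  "rows": [0,0.0024,0.0012,0,4,0,0.0048,0.0022,0,4,0,0.0072,0.0034,0,4,0,0.0094,0.0046,0,4,0,0.0094,0.0046,0,4]
}}

```text
t: 7.08
tool_pos: [0.6148, -0.0531, 0.1786]
tool_rot: [0.661, 0.75, -0.0, 0.0]
ft_force: [-1.8, -4.3, 1.9]
opening: 0.0091
grasp_force: 25.0
```

In the tool's units: 4.6 mm / 500 = 0.0092, 1.9 mm / 500 = 0.0038.

Call:
{"api": "drive_tool", "payload": {
  "rows": [0,0.0024,0.0012,0,4,0,0.0048,0.0024,0,4,0,0.0072,0.0038,0,4,0,0.0092,0.005,0,4,0,0.0092,0.005,0,4]
}}

```text
t: 7.7
tool_pos: [0.6193, -0.0525, 0.1761]
tool_rot: [0.661, 0.75, -0.0, 0.0]
ft_force: [-1.1, -4.5, 1.6]
opening: 0.009
grasp_force: 25.0
```

In the tool's units: 4.5 mm / 500 = 0.009, 1.1 mm / 500 = 0.0022.

Call:
{"api": "drive_tool", "payload": {
  "rows": [0,0.0022,0.0012,0,4,0,0.0044,0.0026,0,4,0,0.0068,0.0038,0,4,0,0.009,0.0052,0,4,0,0.009,0.0052,0,4]
}}

```text
t: 8.32
tool_pos: [0.6238, -0.0519, 0.1734]
tool_rot: [0.661, 0.75, -0.0, 0.0]
ft_force: [-1.6, -5.2, 0.7]
opening: 0.0088
grasp_force: 25.0
```

In the tool's units: 4.4 mm / 500 = 0.0088, 3.3 mm / 500 = 0.0066.

Call:
{"api": "drive_tool", "payload": {
  "rows": [0,0.0022,0.0014,0,4,0,0.0044,0.0028,0,4,0,0.0066,0.004,0,4,0,0.0088,0.0054,0,4,0,0.0088,0.0054,0,4]
}}

```text
t: 8.95
tool_pos: [0.6278, -0.0514, 0.1709]
tool_rot: [0.661, 0.75, -0.001, -0.0]
ft_force: [-4.1, -4.6, 3.0]
opening: 0.0092
grasp_force: 25.0
```

In the tool's units: 2.8 mm / 500 = 0.0056, 2.1 mm / 500 = 0.0042.

Call:
{"api": "drive_tool", "payload": {
  "rows": [0,0.0014,0.001,0,4,0,0.0028,0.0018,0,4,0,0.0042,0.0028,0,4,0,0.0056,0.0038,0,4,0,0.0056,0.0038,0,4]
}}

```text
t: 9.57
tool_pos: [0.6295, -0.0512, 0.1696]
tool_rot: [0.661, 0.75, -0.001, -0.001]
ft_force: [-9.1, -5.3, 9.1]
opening: 0.0091
grasp_force: 25.0
```

In the tool's units: 1.6 mm / 500 = 0.0032, 1.2 mm / 500 = 0.0024.

Call:
{"api": "drive_tool", "payload": {
  "rows": [0,0.0008,0.0006,0,4,0,0.0016,0.0012,0,4,0,0.0024,0.0018,0,4,0,0.0032,0.0024,0,4,0,0.0032,0.0024,0,4]
}}

```text
t: 10.2
tool_pos: [0.632, -0.0509, 0.1678]
tool_rot: [0.661, 0.75, -0.001, -0.0]
ft_force: [-4.0, -4.4, 4.3]
opening: 0.0093
grasp_force: 25.0
```

In the tool's units: 1.2 mm / 500 = 0.0024, 0.9 mm / 500 = 0.0018.

Call:
{"api": "drive_tool", "payload": {
  "rows": [0,0.0006,0.0004,0,4,0,0.0012,0.0008,0,4,0,0.0018,0.0012,0,4,0,0.0024,0.0018,0,4,0,0.0024,0.0018,0,4]
}}

```text
t: 10.82
tool_pos: [0.6331, -0.0508, 0.167]
tool_rot: [0.661, 0.75, -0.001, -0.0]
ft_force: [-4.4, -5.4, 2.8]
opening: 0.0092
grasp_force: 25.0
```

In the tool's units: 1.2 mm / 500 = 0.0024, 0.9 mm / 500 = 0.0018.

Call:
{"api": "drive_tool", "payload": {
  "rows": [0,0.0006,0.0004,0,4,0,0.0012,0.0008,0,4,0,0.0018,0.0014,0,4,0,0.0024,0.0018,0,4,0,0.0024,0.0018,0,4]
}}

```text
t: 11.45
tool_pos: [0.6345, -0.0506, 0.166]
tool_rot: [0.661, 0.75, -0.001, -0.0]
ft_force: [-3.1, -5.3, 2.5]
opening: 0.0089
grasp_force: 25.0
```

In the tool's units: 1.2 mm / 500 = 0.0024, 1 mm / 500 = 0.002.

Call:
{"api": "drive_tool", "payload": {
  "rows": [0,0.0006,0.0004,0,4,0,0.0012,0.001,0,4,0,0.0018,0.0014,0,4,0,0.0024,0.002,0,4,0,0.0024,0.002,0,4]
}}

```text
t: 12.08
tool_pos: [0.6359, -0.0504, 0.1649]
tool_rot: [0.661, 0.75, -0.0, -0.0]
ft_force: [-1.9, -4.4, 2.6]
opening: 0.0092
grasp_force: 25.0
```

In the tool's units: 1.2 mm / 500 = 0.0024, 1 mm / 500 = 0.002.

Call:
{"api": "drive_tool", "payload": {
  "rows": [0,0.0006,0.0004,0,4,0,0.0012,0.001,0,4,0,0.0018,0.0014,0,4,0,0.0024,0.002,0,4,0,0.0024,0.002,0,4]
}}

```text
t: 12.7
tool_pos: [0.6373, -0.0502, 0.1638]
tool_rot: [0.661, 0.75, -0.0, 0.0]
ft_force: [0.2, -4.4, 0.9]
opening: 0.0088
grasp_force: 25.0
```

In the tool's units: 1.2 mm / 500 = 0.0024, 1 mm / 500 = 0.002.

Call:
{"api": "drive_tool", "payload": {
  "rows": [0,0.0006,0.0004,0,4,0,0.0012,0.001,0,4,0,0.0018,0.0014,0,4,0,0.0024,0.002,0,4,0,0.0024,0.002,0,4]
}}

```text
t: 13.32
tool_pos: [0.6382, -0.0501, 0.163]
tool_rot: [0.661, 0.75, -0.0, -0.0]
ft_force: [-3.0, -4.8, 2.7]
opening: 0.0091
grasp_force: 25.0
```

Call:
{"api": "drive_tool", "payload": {
  "rows": [0,0,0,0,12,0,0,0,0,14,0,0,0,0,18,0,0,0,0,20,0,0,0,0,20]
}}

```text
t: 13.95
tool_pos: [0.6386, -0.0495, 0.1632]
tool_rot: [0.661, 0.75, 0.0, -0.0]
ft_force: [0.4, 0.1, -1.4]
opening: 0.0199
grasp_force: 0.0
```

Run:
```python
from h import *
s=r.state(); print(s["tool_pos"],s["ft_force"],s["opening"])
f,c=grab("scene"); g,c2=grab("side")
cv2.imwrite("pics/s2.png",np.hstack([cv2.resize(f[130:380,270:500],(400,435)),cv2.resize(g[130:380,270:500],(400,435))]))
```

```text
[ 0.63862812 -0.04952921  0.163181  ] [ 0.38308352  0.07350131 -1.37298021] 0.01991511008641734
```

View pics/s2.png

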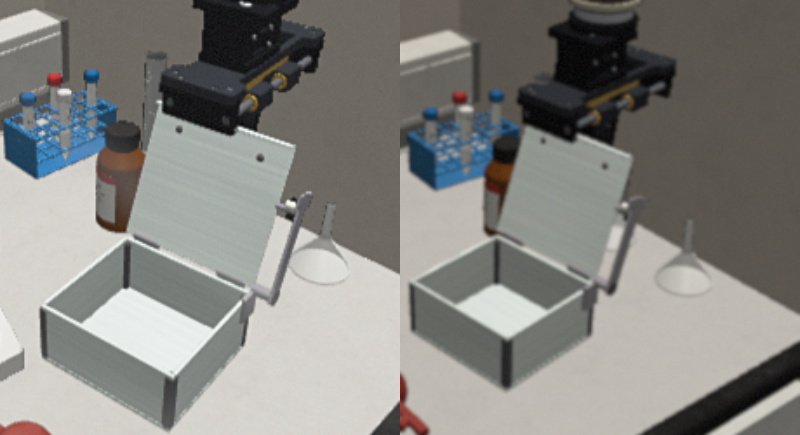

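In the tool's units: -95 mm / 500 = -0.19, -70 mm / 500 = -0.14.

Call:
{"api": "drive_tool", "payload": {
  "rows": [0,0,0,0,16,0,0,-0.02,0,16,0,0,-0.07,0,16,0,0,-0.14,0,20,0,0,-0.19,0,40]
}}

```text
t: 14.68
tool_pos: [0.6392, -0.0498, 0.2611]
tool_rot: [0.661, 0.75, 0.001, 0.001]
ft_force: [0.4, -0.7, -0.7]
opening: 0.0243
grasp_force: 0.0
```

In the tool's units: 244 mm / 500 = 0.488, 195 mm / 500 = 0.39, -0.85 rad / 2 = -0.425.

Call:
{"api": "drive_tool", "payload": {
  "rows": [0.09,-0.044,0,-0.085,60,0.19,-0.096,0,-0.17,60,0.29,-0.146,0,-0.255,60,0.39,-0.2,0,-0.34,60,0.488,-0.25,0.02,-0.425,60]
}}

```text
t: 15.3
tool_pos: [0.4836, 0.1781, 0.2501]
tool_rot: [0.29, 0.957, 0.001, 0.002]
ft_force: [0.2, 0.4, 0.7]
opening: 0.0595
grasp_force: 0.0
```

In the tool's units: 30 mm / 500 = 0.06, 20 mm / 500 = 0.04, -0.72 rad / 2 = -0.36.

Call:
{"api": "drive_tool", "payload": {
  "rows": [0,0,0,-0.085,60,0,0,0.02,-0.17,60,0,0,0.04,-0.255,60,0,0,0.06,-0.34,60,0,0,0.06,-0.36,60]
}}

```text
t: 15.92
tool_pos: [0.4836, 0.1766, 0.2182]
tool_rot: [-0.064, 0.998, -0.0, -0.0]
ft_force: [-1.1, 0.1, -0.6]
opening: 0.0602
grasp_force: 0.0
```

Run:
```python
from h import *
w,c=grab("wrist"); s=r.state(); print(s["tool_pos"],s["tool_rot"],s["joint_positions"],s["ft_force"],s["opening"])
print(proj(c,(.484,.177,.067)),proj(c,(.484,.177,0)))
f,_=grab("scene")
cv2.imwrite("pics/w3.png",np.hstack([cv2.resize(w,(500,375)),cv2.resize(f[130:380,260:460],(300,375))]))
cv2.imwrite("pics/w3full.png",w)
```

```text
[0.48388668 0.17662157 0.21864206] [-6.41116134e-02  9.97942730e-01  6.38909285e-06  8.92067543e-05] [ 1.96801295e-01 -4.15202447e-02  1.81397842e+00 -1.11570028e-05
  1.36895595e+00 -1.50230403e+00] [-0.00478099 -0.52957162  0.38822427] 0.05990891101711383
[320.73031726 220.97833272] [320.44199614 205.4049855 ]
```

View pics/w3.png

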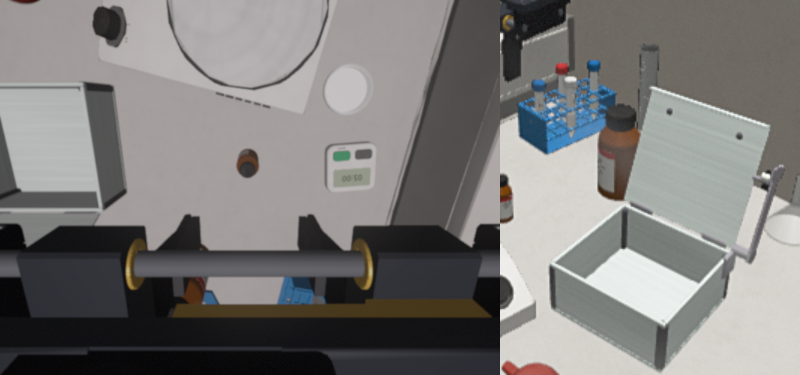

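Run:
```python
from h import *
w=cv2.imread("pics/w3full.png"); c=cam("wrist",r.state())
x0,y0=285,175; k=w[y0:255,x0:350].astype(int)
b,g,rr=k[...,0],k[...,1],k[...,2]
brown=((rr-b)>25).astype(np.uint8); dark=((rr<70)&(abs(rr-b)<20)).astype(np.uint8)
for n,m in(("brown",brown),("cap",dark)):
    N,L,st,ce=cv2.connectedComponentsWithStats(m)
    for i in range(1,N):
        if st[i,4]>40: print(n,st[i][:2]+[x0,y0],st[i][2:],ce[i]+[x0,y0],np.round(onz(c,*(ce[i]+[x0,y0]),.067 if n=="cap" else .03),4))
```

```text
brown [303 197] [ 28  25 311] [316.47266881 206.46623794] [0.4803 0.1726 0.03  ]
cap [307 207] [ 20  20 297] [316.40740741 216.47138047] [0.4813 0.1729 0.067 ]
```

In the tool's units: 194 mm / 500 = 0.388, 180 mm / 500 = 0.36.

Call:
{"api": "drive_tool", "payload": {
  "rows": [0.004,-0.004,0.1,0,60,0.004,-0.004,0.2,0,60,0.004,-0.004,0.29,0,60,0.004,-0.004,0.36,0,60,0.004,-0.004,0.388,0,60]
}}

```text
t: 16.65
tool_pos: [0.481, 0.1741, 0.0227]
tool_rot: [-0.062, 0.998, -0.0, -0.001]
ft_force: [0.1, -0.6, -0.1]
opening: 0.0601
grasp_force: 0.0
```

Call:
{"api": "drive_tool", "payload": {
  "rows": [0,0,0,0,50,0,0,0,0,40,0,0,0,0,32,0,0,0,0,25,0,0,0,0,15],
  "newtons": 10
}}

```text
t: 17.27
tool_pos: [0.4828, 0.1746, 0.025]
tool_rot: [-0.063, 0.998, 0.0, 0.001]
ft_force: [-0.5, 0.3, 3.1]
opening: 0.0264
grasp_force: 10.0
```

In the tool's units: -10 mm / 500 = -0.02, -5 mm / 500 = -0.01.

Call:
{"api": "drive_tool", "payload": {
  "rows": [0,0,0,0,15,0,0,0,0,15,0,0,-0.002,0,15,0,0,-0.01,0,15,0,0,-0.02,0,15]
}}

```text
t: 17.9
tool_pos: [0.4818, 0.1743, 0.0341]
tool_rot: [-0.063, 0.998, -0.0, -0.0]
ft_force: [0.4, 0.0, -0.6]
opening: 0.0265
grasp_force: 10.0
```

In the tool's units: -110 mm / 500 = -0.22, -95 mm / 500 = -0.19.

Call:
{"api": "drive_tool", "payload": {
  "rows": [0,0,-0.08,0,15,0,0,-0.16,0,15,0,0,-0.22,0,15,0.012,-0.09,-0.22,0,15,0.024,-0.19,-0.22,0,15]
}}

```text
t: 18.52
tool_pos: [0.4824, 0.0782, 0.1452]
tool_rot: [-0.064, 0.998, -0.0, 0.001]
ft_force: [0.9, -0.5, -1.1]
opening: 0.0267
grasp_force: 10.0
```

Call:
{"api": "drive_tool", "payload": {
  "rows": [0.012,-0.09,0,0,15,0.024,-0.18,0,0,15,0.034,-0.26,0,0,15,0.038,-0.294,0,0,15,0.038,-0.294,0,0,15]
}}

```text
t: 19.15
tool_pos: [0.4817, -0.07, 0.1443]
tool_rot: [-0.062, 0.998, 0.0, 0.0]
ft_force: [-0.2, 0.7, -0.2]
opening: 0.0264
grasp_force: 10.0
```

Run:
```python
from h import *
s=r.state(); print(s["tool_pos"],s["ft_force"],s["opening"],s["grasp_force"])
f,_=grab("scene"); g,_=grab("side"); 
cv2.imwrite("pics/s4.png",np.hstack([cv2.resize(f[110:390,250:474],(400,500)),cv2.resize(g[110:390,240:464],(400,500))]))
```

```text
[ 0.48166181 -0.07003952  0.14433065] [-0.23369505  0.72334925 -0.16367143] 0.026370944998773824 9.996027784072794
```

View pics/s4.png

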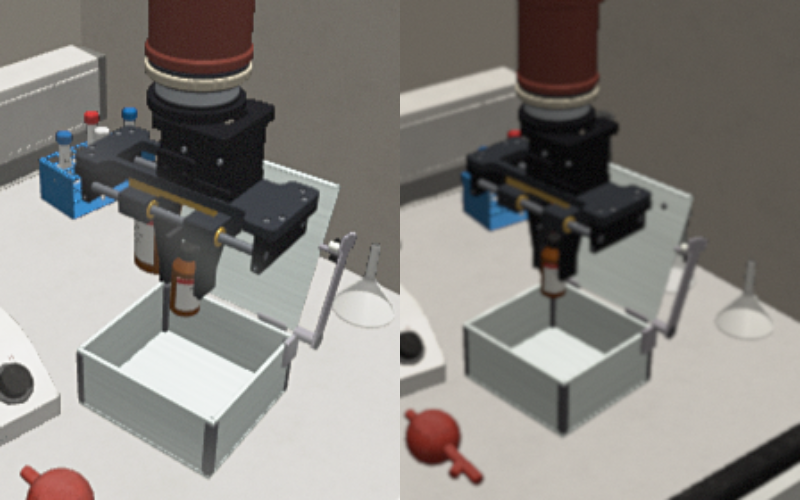

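In the tool's units: 108 mm / 500 = 0.216, 102 mm / 500 = 0.204.

Call:
{"api": "drive_tool", "payload": {
  "rows": [0,0,0.06,0,15,0,0,0.12,0,15,0,0,0.17,0,15,0,0,0.204,0,15,0,0,0.216,0,15]
}}

```text
t: 19.88
tool_pos: [0.4811, -0.0685, 0.0353]
tool_rot: [-0.063, 0.998, 0.0, -0.001]
ft_force: [0.8, -0.3, 0.2]
opening: 0.0271
grasp_force: 10.0
```

In the tool's units: 4 mm / 500 = 0.008, 3.2 mm / 500 = 0.0064.

Call:
{"api": "drive_tool", "payload": {
  "rows": [0,0,0.0016,0,15,0,0,0.0032,0,15,0,0,0.0048,0,15,0,0,0.0064,0,15,0,0,0.008,0,15]
}}

```text
t: 20.5
tool_pos: [0.4818, -0.0697, 0.0324]
tool_rot: [-0.063, 0.998, -0.0, 0.0]
ft_force: [-0.2, -0.4, 0.3]
opening: 0.0267
grasp_force: 10.0
```

In the tool's units: 1.1 mm / 500 = 0.0022, 0.9 mm / 500 = 0.0018.

Call:
{"api": "drive_tool", "payload": {
  "rows": [0,0,0.0006,0,15,0,0,0.0012,0,15,0,0,0.0018,0,15,0,0,0.0022,0,15,0,0,0.0022,0,15]
}}

```text
t: 21.12
tool_pos: [0.4819, -0.0696, 0.0319]
tool_rot: [-0.063, 0.998, -0.0, 0.0]
ft_force: [-3.8, 1.4, 8.2]
opening: 0.0265
grasp_force: 10.0
```

In the tool's units: -0.6 mm / 500 = -0.0012.

Call:
{"api": "drive_tool", "payload": {
  "rows": [0,0,-0.0012,0,15,0,0,-0.0012,0,28,0,0,-0.0012,0,34,0,0,-0.0012,0,42,0,0,-0.0012,0,50]
}}

```text
t: 21.75
tool_pos: [0.4816, -0.0696, 0.0317]
tool_rot: [-0.063, 0.998, 0.0, -0.0]
ft_force: [-0.1, 0.3, -0.8]
opening: 0.0447
grasp_force: 0.0
```

In the tool's units: -110 mm / 500 = -0.22, -70 mm / 500 = -0.14.

Call:
{"api": "drive_tool", "payload": {
  "rows": [0,0,0,0,50,0,0,-0.02,0,50,0,0,-0.07,0,50,0,0,-0.14,0,50,0,0,-0.22,0,50]
}}

```text
t: 22.38
tool_pos: [0.4813, -0.0695, 0.1431]
tool_rot: [-0.063, 0.998, 0.0, -0.0]
ft_force: [0.1, -0.7, 0.6]
opening: 0.0496
grasp_force: 0.0
```

Call:
{"api": "drive_tool", "payload": {
  "rows": [0,0.1,-0.06,0,50,0,0.2,-0.08,0,50,0,0.32,-0.08,0,50,0,0.4,-0.08,0,50,0,0.4,-0.08,0,50]
}}

```text
t: 23.0
tool_pos: [0.4562, 0.1312, 0.1825]
tool_rot: [-0.065, 0.998, 0.0, 0.0]
ft_force: [-0.1, 0.2, 0.2]
opening: 0.0502
grasp_force: 0.0
```

Run:
```python
from h import *
s=r.state(); print(s["t"],s["tool_pos"],s["ft_force"],s["opening"],s["grasp_force"])
f,_=grab("scene"); g,_=grab("side"); 
cv2.imwrite("pics/s5.png",np.hstack([cv2.resize(f[160:400,220:480],(400,369)),cv2.resize(g[160:400,220:480],(400,369))]))
```

```text
23.0 [0.45621845 0.13116582 0.18254374] [-0.05718783  0.2323223   0.16957538] 0.05020221941931892 0.0
```

View pics/s5.png

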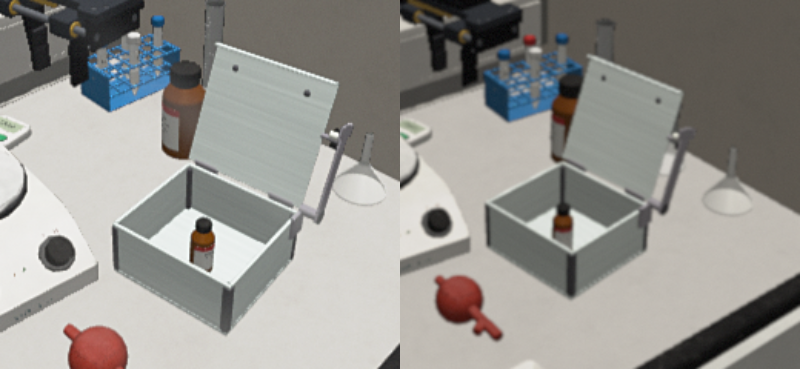

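The picture shows the bottle upright inside the case, at about (203,245) in the left view. The lid is still held open by its stay and the other things are where they were.

```bash
python3 -c "
from plant import r
print(r.sign_off())"
```

```text
the job is handed in; nothing more can be done
None
```

The lid is open and held by its snapped stay, the dropper bottle stands upright inside the case, the bystanders I could see in the last pictures look unmoved, and the job was handed in at about 23 s.

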